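# Load the check strip and click the strip reader's carriage home

### The job

Ready the strip reader for its daily check: draw its carriage fully out of the hood (it has an orange thumb tab), lay the aluminium check strip from the blue storage tray flat into the carriage's nest with the blue end towards the hood, setting it down rather than dropping it, and let go. Then push the carriage in under the hood until its spring detent clicks and it stays fully home, leaving everything else on the bench where it stands.

Things in the scene. Friction and masses are not known exactly. Their poses are not given: they have to be found in the camera images.
- reader: strip reader (a photometer), cream and grey, fixed: 320 mm deep (x), 330 mm wide (y). Origin on the bench under the middle of its carriage track; x points away from the operator to the display, y along the track, the way the carriage is pushed in. Flat deck at z = 68 mm, from x = -65 to 65 mm; behind it a sloping display panel rises from x = 70 mm to the rear housing, top z = 134 mm.
- carriage (a joint): slide position of the black carriage in m: 0 = fully out (a stop; the nest's middle is 63 mm before the hood mouth), 0.100 = home under the hood (a stop); grows along the reader's +y. About 1.2 N friction plus 20 N per m/s; stays where left, but a sprung ball resists with 7 N (up to 20 N if struck fast) from 0.085 to 0.093, then snaps it to 0.100 and holds it. Starts part way in.
- carriage_nest (a point): middle of the floor of the carriage's nest: a pocket 85 mm long (y) and 15 mm wide (x), walls 3 mm high topped by lips that flare outwards as a lead-in to 6 mm above the floor, where they are 20 mm apart and 24 mm wide over all. Axes parallel to the reader's, +y towards the hood. Moves with the carriage; 75 mm above the bench.
- carriage_tab (a point): centre of the orange thumb tab standing on the carriage, 78 mm from the nest's middle on the side away from the hood: 14 mm wide (x), 16 mm along the slide (y), 28 mm high (this point is 14 mm above the 30 mm wide plate it stands on). Axes parallel to the reader's. With the carriage home the tab stands 33 mm outside the hood.
- strip_center (a point): centre of the check strip, a bare aluminium bar 12 mm wide (x), 82 mm long (y), 16 mm high (z), about 35 g, eight round windows on top, clearest by the blue end, darkest at the other; +y points to its blue end, +z up. This point is 8 mm above its underside. It lies flat in the blue tray; seated in the nest this point is 8 mm above carriage_nest.
- strip_blue_end (a point): middle of the blue end face of the check strip, 41 mm from its centre along the strip's +y.
- case: shallow blue storage tray, open on top, grey lining, fixed: 88 mm (x) by 128 mm (y), walls 4 mm thick and 16 mm high, floor 5 mm up. Origin on the bench under its centre. It may stand on either side of the reader.
- tube_rack: bystander: yellow tube rack with white caps, 85 x 125 x 38 mm, origin under its centre; it may stand on either side of the reader.
- bottle: bystander: clear bottle with a blue cap and white label, 68 mm in diameter, 126 mm high, origin under its centre.
- beaker: bystander: glass beaker, 68 mm in diameter, 90 mm high, origin under its centre.
- tip_box: bystander: pipette tip box with a pale lid, 85 x 125 x 85 mm, origin under its centre.
- timer: bystander: white bench timer, 66 x 66 x 20 mm, origin under its centre.
- pipette: bystander: white pipette lying on the bench, 250 mm long, 36 mm wide, 24 mm high, origin on the bench under the front end of its handle.
- spare_strip: bystander: clear plastic eight-well strip, empty, 9 x 80 x 13 mm, no blue end; origin under its centre.
- hood_mouth (a point): foot of the mouth of the reader's grey hood, on the track's centre line at deck level; axes as the reader's. From here the hood runs 174 mm along +y, 50 mm to each side in x, its top 58 mm above this point. The tunnel inside, open at this mouth, is 56 mm wide and 44 mm high.

How it is judged:
By the outcome, as a careful person would: the job done as asked, in the order asked, and still so for the second after the job is handed in, with the robot touching nothing.
It also fails if it takes over 54 s, if anything falls off the work surface, if the arm or the gripper's body presses on something with over 40 N, if the wrist force passes 120 N, or if a joint passes its speed limit or range.

### The arm

A 6-joint arm with a two-finger parallel gripper is mounted at the origin on the work surface. World frame = base frame: x ahead of the robot, y to its left, z up, the work surface at z = 0. Lengths are in m, angles in rad, forces in N, time in s.
With the tool pointing down it reaches from about 0.275 to 0.85 m from the base axis. Payload 19 kg.
Tool frame: the origin (TCP) lies at the very end of the fingers, on their centre line; the grasp point (between the pads) lies arm.tcp_to_grasp behind it (arm.tcp_to_grasp is the distance from the TCP to the grasp point, in m); z points along the fingers, y is the line along which they close (so a half turn about z gives the same grasp; the last joint's range is limited). The gripper opens to 85 mm and grips with 20 to 120 N. Pads are 22 mm wide; open, the fingers measure 114 mm over their backs; the gripper's body (76 mm by 85 mm) begins 54 mm behind the grasp point. The pads swing forward as they close: fully open they stand 13 mm farther back than shut.
Start: joints at [-1.266, 0.15, 1.437, -0, 1.554, -0.134], TCP at [0.244, -0.521, 0.231] pointing down, gripper open.
Joint ranges: [-2.8, 2.8], [-0.68, 2.1], [0.12, 2.68], [-1.39, 4.53], [0.16, 2.79], [-2.81, 2.81]. Speed limits (rad/s): [1.89, 1.89, 2.22, 3.01, 3.01, 3.01].

### API

Orientations are given as a unit quaternion [w, x, y, z].
In Python, from rig import arm, optics, hand_in, find_in, mark_of gives the robot as it stands. The module is installed in compiled form; this text tells all that it offers.
- The arm moves only by the tool move_arm, never from a script. Its argument "plan" is a list of rows, each an object with "travel": the shift along the world's x, y, z scaled (see below), a list of three; "turn": the turn, a rotation vector about the world's x, y, z scaled (see below), a list of three; "gripper": the closure, from -1 (fully open) to 1 (shut). In form: [{"travel": [x, y, z], "turn": [ax, ay, az], "gripper": gripper}, ...]. A call has 1 to 12 rows; each row shifts and turns the commanded pose from where the row before left it; what a row does not reach is not made up. The controller multiplies each number of a shift by 0.05 m and each number of a turn by pi rad. A row lasts 1/8 s, in which the tool goes at most 62.5 mm and 10.7 degrees, less where a joint would pass 70% of its speed; a pose out of reach is approached as far as the arm can. A call with a number of a shift or a turn outside -1 to 1 is refused whole. A call with a gripper value outside its range is refused whole. The fingers move at their own pace and stop on an object; "grip_force" is the grip in N (left out, the last holds). Time passes only in rows, so rows that do not move let the fingers close. It gives the time, the measured TCP pose, the force, the opening and the grip force at its end, in the units of the state.
- arm.read_state(): the state, without advancing time (a new reading comes with each control period).
- optics.camera(name): name is "side" or "top" or "wrist"; returns the picture (384x512x3 uint8, red, green, blue); there is no depth.
- optics.camera_params(name): a dict with "mtx" (3x3 intrinsics, pixels), "rvec" (rotation vector, rad) and "tvec" (3), from world to camera coordinates, as OpenCV has them; the wrist camera has in their place "tool_from_camera" (4x4, takes a point from camera to tool coordinates, whose origin is the TCP and whose axes are the flange's). Camera axes: x right, y down, z forward; pixel columns grow to the right and rows downward; lengths in m; the calibration is good to about 2 mm. A picture is of the moment at which its call begins: read the wrist's pose just before it. camera_params takes no time and is no camera call.
- hand_in(): hands the job in; it is judged then, once.
Trained networks look in the newest picture that a camera, given by its name, has taken for a name from the list of things; names that differ only in an ending like _2 or _b are one class to them, and where a whole thing is asked for, a point or a joint stands for the part that bears it (a point fixed in the world has none). Each returns a list of dicts, best first, with "confidence" (0 to 1); they miss things now and then, are a little off and sometimes report something else, mostly with a low value. They report only what shows in the picture. A call takes as long as a camera call.
- find_in(camera, name): "at" ([x, y, z] in m, in world coordinates, good to about 4 mm: the middle of the surface that is visible of it).
- mark_of(camera, name): "at" ([x, y, z] in m, in world coordinates, good to about 4 mm: a listed point, or the origin of a listed thing).
The state is a dict: "t": time; "joint_positions": joint angles; "qvel": joint speeds; "tau": joint torques, N m; "position": TCP position; "ee_rot": TCP orientation; "force": force on the tool from outside, world axes, zero at the start; "moment": the same for the moment, N m; "grip_width": finger opening in m; "grip_force": force on a finger pad.
Only numpy, scipy, OpenCV 4.12 (cv2) and the standard library are available. Lean on these libraries where they do the work, as an engineer would, in place of code of your own. Each camera call takes 0.05 s, during which the arm holds its last target. There are 200 camera calls.

## Working session

There is one attempt and no reset: what is moved stays moved. The work goes in short steps, Python scripts to look and compute and a tool call to move; the robot and the scene stay as the last step left them, time stands still between calls to the robot, and variables do not carry over. Pictures are saved under pics/ and viewed, at most 10 in all, crops included, and the job is handed in when it is done.

Besides the shell and the picture viewer there is one more tool, called after "Request:" in YAML: its name, and indented under it one key for each argument. move_arm: Moves the arm, as the interface text tells. Shifts and turns lie within -1 to 1; 1 stands for 0.05 m of shift or pi rad of turn. Its arguments: {"type":"object","properties":{"plan":{"type":"array","items":{"type":"object","properties":{"travel":{"type":"array","items":{"type":"number","minimum":-1,"maximum":1}},"turn":{"type":"array","items":{"type":"number","minimum":-1,"maximum":1}},"gripper":{"type":"number"}}}},"grip_force":{"type":"number"}},"required":["plan"]}

```bash
mkdir -p pics
cat > h.py <<'E'
import numpy as np, cv2
from rig import arm, optics, find_in, mark_of
def snap(c,fn=None):
    im=optics.camera(c)
    if fn: cv2.imwrite('pics/'+fn,cv2.cvtColor(im,cv2.COLOR_RGB2BGR))
    return im
def marks(c,names,f=mark_of):
    for n in names:
        r=f(c,n)
        print(c,n,[(np.round(d['at'],4).tolist(),round(d['confidence'],2)) for d in r[:2]])
E
python3 - <<'E'
from h import *
s=arm.read_state(); print(s, arm.tcp_to_grasp)
a=snap('top');b=snap('side')
cv2.imwrite('pics/a.png',cv2.cvtColor(np.vstack([a,b])[:, :, :],cv2.COLOR_RGB2BGR)[:, :])
cv2.imwrite('pics/a.png',cv2.resize(cv2.cvtColor(np.hstack([a,b]),cv2.COLOR_RGB2BGR),(800,300)))
cv2.imwrite('pics/top.png',cv2.cvtColor(a,cv2.COLOR_RGB2BGR))
cv2.imwrite('pics/side.png',cv2.cvtColor(b,cv2.COLOR_RGB2BGR))
marks('top',['reader','carriage_nest','carriage_tab','strip_center','strip_blue_end','case','hood_mouth','tube_rack','bottle','beaker','tip_box'])
marks('side',['carriage_nest','carriage_tab','strip_center','strip_blue_end','hood_mouth'])
E
```

```text
{'t': 0.0, 'joint_positions': array([-1.26600848e+00,  1.51002229e-01,  1.43800247e+00, -5.31865205e-06,
        1.55379653e+00, -1.33995566e-01]), 'qvel': array([-0.00121478, -0.00010244, -0.00123259, -0.00129387,  0.0014185 ,
       -0.00058965]), 'tau': array([-3.28952810e-04, -7.13054895e+01, -5.70865059e+01, -1.78158293e-04,
        9.08211165e-03,  1.62330917e-06]), 'position': array([ 0.24419388, -0.52031204,  0.23068043]), 'ee_rot': array([-6.01855721e-04,  9.76029828e-01,  2.17635956e-01, -5.41900952e-05]), 'force': array([-0.15862658, -0.59317787, -0.5437452 ]), 'moment': array([-0.01260181, -0.03381125, -0.0297384 ]), 'grip_force': 0.0, 'grip_width': 0.08531757934392371} 0.0187
top reader [([0.5578, -0.0005, -0.0015], 0.82), ([0.4702, -0.3479, 0.0126], 0.67)]
top carriage_nest [([0.4114, -0.5625, 0.0014], 0.69), ([0.5628, -0.0422, 0.0709], 0.67)]
top carriage_tab [([0.5596, -0.1248, 0.0854], 0.5)]
top strip_center [([0.4543, -0.3873, 0.0123], 0.39)]
top strip_blue_end [([0.4694, -0.3448, 0.0131], 0.37)]
top case [([0.4539, -0.377, -0.0001], 0.72), ([0.5625, -0.0415, 0.0744], 0.52)]
top hood_mouth [([0.5644, -0.01, 0.0649], 0.73), ([0.5577, 0.0002, -0.0014], 0.59)]
top tube_rack [([0.4559, 0.3534, 0.0033], 0.67)]
top bottle [([0.5978, 0.465, -0.0023], 0.62)]
top beaker [([0.6645, -0.4256, -0.0052], 0.58)]
top tip_box [([0.7136, 0.3807, 0.0], 0.73)]
side carriage_nest [([0.5577, -0.0458, 0.0749], 0.73), ([0.5641, -0.1185, 0.0864], 0.66)]
side carriage_tab [([0.5616, -0.119, 0.0872], 0.54)]
side strip_center [([0.4567, -0.3833, 0.012], 0.58), ([0.4557, -0.3725, 0.0011], 0.31)]
side strip_blue_end [([0.4722, -0.3461, 0.009], 0.44)]
side hood_mouth [([0.5664, -0.0092, 0.0713], 0.72)]
```

View pics/top.png

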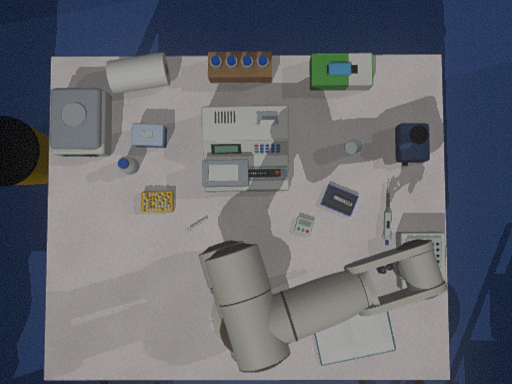

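View pics/side.png

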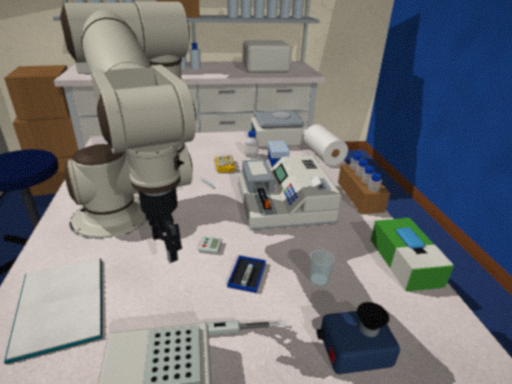

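The pictures show the hood on the left (+y), the orange tab at about (277,172) in the top view, and the tray with the strip at (340,198) to the right of the reader. Next I'll look from close by with the wrist camera, tray first.

Request:
move_arm:
  plan:
    - {"travel": [0.6, 0.4, 0.2], "turn": [0, 0, 0.04], "gripper": -1}
    - {"travel": [0.7, 0.46, 0.2], "turn": [0, 0, 0.04], "gripper": -1}
    - {"travel": [0.7, 0.46, 0], "turn": [0, 0, 0.04], "gripper": -1}
    - {"travel": [0.7, 0.46, 0], "turn": [0, 0, 0.04], "gripper": -1}
    - {"travel": [0.7, 0.46, 0], "turn": [0, 0, 0.04], "gripper": -1}
    - {"travel": [0.7, 0.46, 0], "turn": [0, 0, 0.04], "gripper": -1}
    - {"travel": [0, 0, 0], "turn": [0, 0, 0], "gripper": -1}
    - {"travel": [0, 0, 0], "turn": [0, 0, 0], "gripper": -1}

```text
t: 1.9
position: [0.4491, -0.3856, 0.2512]
ee_rot: [-0.0, 0.828, 0.561, -0.0]
force: [-0.7, -0.5, -0.3]
grip_width: 0.0852
grip_force: 0.0
```

Run:
```python
from h import *
s=arm.read_state(); print(s['t'],s['position'],s['ee_rot'])
print(optics.camera_params('wrist'))
snap('wrist','w1.png'); marks('wrist',['strip_center','strip_blue_end','case','carriage_tab','carriage_nest','hood_mouth'])
```

```text
1.9 [ 0.44908588 -0.38558278  0.2511828 ] [-1.21138038e-04  8.27539950e-01  5.61406794e-01 -1.65690774e-04]
{'mtx': array([[283.15267464,   0.        , 259.81358227],
       [  0.        , 283.15267464, 191.66495848],
       [  0.        ,   0.        ,   1.        ]]), 'tool_from_camera': array([[ 3.39026008e-04, -9.57378985e-01, -2.88834491e-01,
         7.36860018e-02],
       [ 9.99999561e-01,  7.24100940e-05,  9.33759525e-04,
         2.22518427e-04],
       [-8.73047214e-04, -2.88834681e-01,  9.57378590e-01,
        -1.43090942e-01],
       [ 0.00000000e+00,  0.00000000e+00,  0.00000000e+00,
         1.00000000e+00]])}
wrist strip_center [([0.4545, -0.3879, 0.0125], 0.66)]
wrist strip_blue_end [([0.4723, -0.3507, 0.0114], 0.84), ([0.662, -0.4248, 0.001], 0.48)]
wrist case [([0.4532, -0.3737, -0.0011], 0.68)]
wrist carriage_tab []
wrist carriage_nest []
wrist hood_mouth []
```

View pics/w1.png

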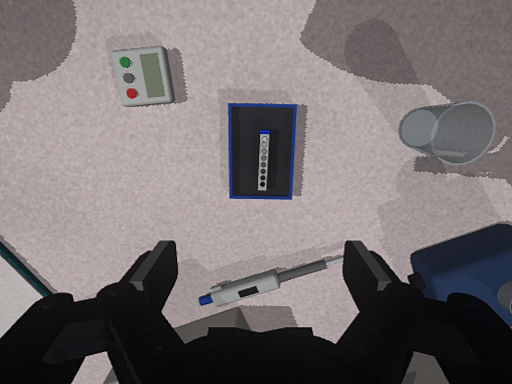

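The strip shows at (262-265, 131-190) with its blue end up, at the mark's position. Now the reader.

Request:
move_arm:
  plan:
    - {"travel": [0.3, 0.7, 0.1], "turn": [0, 0, 0.02], "gripper": -0.6}
    - {"travel": [0.3, 0.8, 0], "turn": [0, 0, 0.02], "gripper": -0.6}
    - {"travel": [0.4, 0.9, 0], "turn": [0, 0, 0.02], "gripper": -0.6}
    - {"travel": [0.4, 0.9, 0], "turn": [0, 0, 0.02], "gripper": -0.6}
    - {"travel": [0.4, 0.9, 0], "turn": [0, 0, 0.02], "gripper": -0.6}
    - {"travel": [0.4, 0.9, 0], "turn": [0, 0, 0.02], "gripper": -0.6}
    - {"travel": [0, 0, 0], "turn": [0, 0, 0], "gripper": -0.6}
    - {"travel": [0, 0, 0], "turn": [0, 0, 0], "gripper": -0.6}

```text
t: 3.25
position: [0.5591, -0.1309, 0.2562]
ee_rot: [0.0, 0.708, 0.707, -0.0]
force: [-0.4, -0.4, -0.4]
grip_width: 0.0681
grip_force: 0.0
```

```bash
cat >> h.py <<'E'
from scipy.spatial.transform import Rotation as R
def wcam(s):
    q=s['ee_rot']; T=np.eye(4); T[:3,:3]=R.from_quat([q[1],q[2],q[3],q[0]]).as_matrix(); T[:3,3]=s['position']
    p=optics.camera_params('wrist'); return p['mtx'],T@p['tool_from_camera']
def pix2w(s,uv,z):
    K,C=wcam(s); uv=np.atleast_2d(uv).astype(float)
    d=(C[:3,:3]@np.linalg.inv(K)@np.c_[uv,np.ones(len(uv))].T).T
    return C[:3,3]+d*((z-C[2,3])/d[:,2])[:,None]
E
python3 - <<'E'
from h import *
s=arm.read_state(); print(s['t'],s['position'],s['ee_rot'],s['grip_width'])
snap('wrist','w2.png'); marks('wrist',['carriage_tab','carriage_nest','hood_mouth','reader'])
im=cv2.imread('pics/w2.png'); cv2.imwrite('pics/w2c.png',cv2.resize(im[0:260,120:420],None,fx=2.3,fy=2.3,interpolation=cv2.INTER_CUBIC))
hsv=cv2.cvtColor(im,cv2.COLOR_BGR2HSV); m=cv2.inRange(hsv,(5,130,90),(20,255,255))
n,l,st,c=cv2.connectedComponentsWithStats(m); print([ (st[i].tolist(),c[i].round(1).tolist()) for i in range(1,n) if st[i][4]>15])
im=cv2.imread('pics/w1.png')
E
```

```text
3.25 [ 0.55911877 -0.13085315  0.25624339] [ 6.67963986e-07  7.07606487e-01  7.06606702e-01 -1.68741619e-04] 0.06812389035988226
wrist carriage_tab [([0.5637, -0.123, 0.0859], 0.96)]
wrist carriage_nest [([0.5622, -0.0459, 0.081], 0.82), ([0.6687, -0.4242, -0.0], 0.48)]
wrist hood_mouth [([0.5603, -0.0083, 0.0656], 0.95)]
wrist reader [([0.5631, -0.0009, -0.0035], 0.91), ([0.4508, -0.372, -0.0007], 0.32)]
[([256, 164, 12, 14, 167], [261.5, 170.5])]
```

View pics/w2c.png

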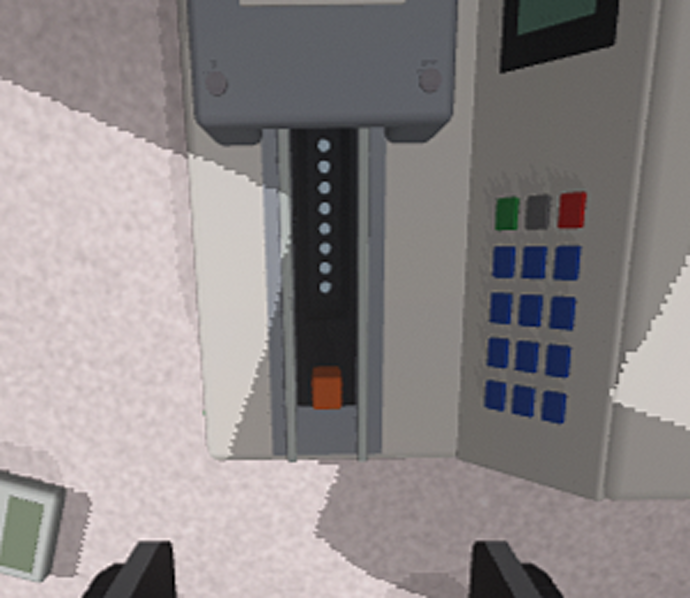

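Run:
```python
from h import *
s=arm.read_state()
f=lambda p:np.array(p)/2.3+[120,0]
print('dots',pix2w(s,f([[323.5,145],[325,287]]),.075).round(4))
print('rails mid',pix2w(s,f([[(283+367)/2,200],[(292+363)/2,458]]),.075).round(4), 'railL',pix2w(s,f([[289,200],[292.5,458]]),.075).round(4),'railR',pix2w(s,f([[361,200],[362.5,458]]),.075).round(4))
print('tab top near/far corners',pix2w(s,f([[313,378],[341,377],[315,368],[341,368]]),.1).round(4))
print('mouth corners L R',pix2w(s,f([[205,130],[443,130]]),.09).round(4))
```

```text
dots [[ 0.5607 -0.0144  0.075 ]
 [ 0.5613 -0.0777  0.075 ]]
rails mid [[ 0.5613 -0.038   0.075 ]
 [ 0.5626 -0.1652  0.075 ]] railL [[ 0.5445 -0.038   0.075 ]
 [ 0.5442 -0.1651  0.075 ]] railR [[ 0.5782 -0.0381  0.075 ]
 [ 0.5809 -0.1652  0.075 ]]
tab top near/far corners [[ 0.5555 -0.1176  0.1   ]
 [ 0.5686 -0.1171  0.1   ]
 [ 0.5565 -0.1129  0.1   ]
 [ 0.5686 -0.1129  0.1   ]]
mouth corners L R [[ 0.5092 -0.0103  0.09  ]
 [ 0.6124 -0.0105  0.09  ]]
```

Request:
move_arm:
  grip_force: 30
  plan:
    - {"travel": [0.06, 0.18, -0.7], "turn": [0, 0, 0.003], "gripper": 0}
    - {"travel": [0, 0, -0.9], "turn": [0, 0, 0], "gripper": 0}
    - {"travel": [0, 0, -0.9], "turn": [0, 0, 0], "gripper": 0}
    - {"travel": [0, 0, -0.7], "turn": [0, 0, 0], "gripper": 0}
    - {"travel": [0, 0, -0.34], "turn": [0, 0, 0], "gripper": 0}
    - {"travel": [0, 0, 0], "turn": [0, 0, 0], "gripper": 0}
    - {"travel": [0, 0, 0], "turn": [0, 0, 0], "gripper": 1}
    - {"travel": [0, 0, 0], "turn": [0, 0, 0], "gripper": 1}
    - {"travel": [0, 0, 0], "turn": [0, 0, 0], "gripper": 1}
    - {"travel": [0, 0, 0], "turn": [0, 0, 0], "gripper": 1}

```text
t: 4.75
position: [0.5615, -0.1218, 0.0808]
ee_rot: [-0.0, 0.704, 0.71, -0.001]
force: [-16.6, -0.5, 12.5]
grip_width: 0.0132
grip_force: 31.7
```

Request:
move_arm:
  plan:
    - {"travel": [-0.02, 0, 0.05], "turn": [0, 0, 0], "gripper": 1}
    - {"travel": [0, -0.1, 0], "turn": [0, 0, 0], "gripper": 1}
    - {"travel": [0, -0.12, 0], "turn": [0, 0, 0], "gripper": 1}
    - {"travel": [0, -0.12, 0], "turn": [0, 0, 0], "gripper": 1}
    - {"travel": [0, -0.12, 0], "turn": [0, 0, 0], "gripper": 1}

```text
t: 5.38
position: [0.5612, -0.1449, 0.0815]
ee_rot: [-0.0, 0.704, 0.71, -0.0]
force: [5.0, 1.7, -19.3]
grip_width: 0.0135
grip_force: 31.2
```

Request:
move_arm:
  plan:
    - {"travel": [0.006, -0.06, -0.025], "turn": [0, 0, 0], "gripper": 1}
    - {"travel": [0, -0.06, 0], "turn": [0, 0, 0], "gripper": 1}
    - {"travel": [0, -0.06, 0], "turn": [0, 0, 0], "gripper": 1}
    - {"travel": [0, 0, 0], "turn": [0, 0, 0], "gripper": 1}

```text
t: 5.88
position: [0.5615, -0.1527, 0.0811]
ee_rot: [-0.001, 0.704, 0.71, 0.001]
force: [-4.7, 11.5, 0.0]
grip_width: 0.0131
grip_force: 33.8
```

Request:
move_arm:
  plan:
    - {"travel": [0, 0.02, 0], "turn": [0, 0, 0], "gripper": 0}
    - {"travel": [0, 0, 0], "turn": [0, 0, 0], "gripper": 0}
    - {"travel": [0, 0, 0], "turn": [0, 0, 0], "gripper": 0}
    - {"travel": [0, 0, 0.5], "turn": [0, 0, 0], "gripper": 0}
    - {"travel": [0, 0, 0.9], "turn": [0, 0, 0], "gripper": 0}
    - {"travel": [0, 0, 0.9], "turn": [0, 0, 0], "gripper": 0}
    - {"travel": [0, 0, 0.5], "turn": [0, 0, 0], "gripper": 0}
    - {"travel": [0, 0, 0], "turn": [0, 0, 0], "gripper": 0}
    - {"travel": [0, 0, 0], "turn": [0, 0, 0], "gripper": 0}

```text
t: 7.0
position: [0.5613, -0.1525, 0.2196]
ee_rot: [-0.0, 0.704, 0.71, -0.0]
force: [0.2, -0.1, -1.1]
grip_width: 0.0427
grip_force: 0.0
```

Run:
```python
from h import *
s=arm.read_state(); print(s['t'],s['position'],s['ee_rot'],s['grip_width'],s['force'])
snap('wrist','w3.png'); marks('wrist',['carriage_tab','carriage_nest','hood_mouth'])
im=cv2.imread('pics/w3.png'); cv2.imwrite('pics/w3c.png',cv2.resize(im[60:260,190:340],None,fx=3,fy=3,interpolation=cv2.INTER_CUBIC))
g=cv2.cvtColor(im,cv2.COLOR_BGR2GRAY)
c=cv2.HoughCircles(cv2.resize(g,None,fx=4,fy=4,interpolation=cv2.INTER_CUBIC)[:,760:1360],cv2.HOUGH_GRADIENT,1,20,param1=100,param2=12,minRadius=6,maxRadius=14)
if c is not None:
    p=(c[0][:,:2]+[760,0]+.5)/4-.5; p=p[p[:,1].argsort()]; print(np.c_[p,pix2w(s,p,.075)].round(4))
```

```text
7.0 [ 0.56133739 -0.15248743  0.21956649] [-4.96223573e-04  7.04165827e-01  7.10035344e-01 -2.27071285e-04] 0.042663793615292045 [ 0.1744794  -0.06292688 -1.10771215]
wrist carriage_tab [([0.5644, -0.1518, 0.0864], 0.68)]
wrist carriage_nest [([0.5616, -0.0751, 0.08], 0.63)]
wrist hood_mouth [([0.5609, -0.008, 0.0646], 0.56)]
[[ 2.5950e+02  6.7750e+01  5.6050e-01 -4.4400e-02  7.5000e-02]
 [ 2.5925e+02  7.7750e+01  5.6030e-01 -5.3100e-02  7.5000e-02]
 [ 2.5925e+02  8.8000e+01  5.6040e-01 -6.2200e-02  7.5000e-02]
 [ 2.5975e+02  9.7750e+01  5.6090e-01 -7.1100e-02  7.5000e-02]
 [ 2.5975e+02  1.0750e+02  5.6100e-01 -8.0100e-02  7.5000e-02]
 [ 2.6000e+02  1.1725e+02  5.6130e-01 -8.9300e-02  7.5000e-02]
 [ 2.5975e+02  1.2675e+02  5.6120e-01 -9.8400e-02  7.5000e-02]
 [ 2.6000e+02  1.3600e+02  5.6150e-01 -1.0750e-01  7.5000e-02]
 [ 2.4250e+02  1.8925e+02  5.4350e-01 -1.6320e-01  7.5000e-02]
 [ 3.0125e+02  2.3225e+02  6.0820e-01 -2.1230e-01  7.5000e-02]]
```

View pics/w3c.png

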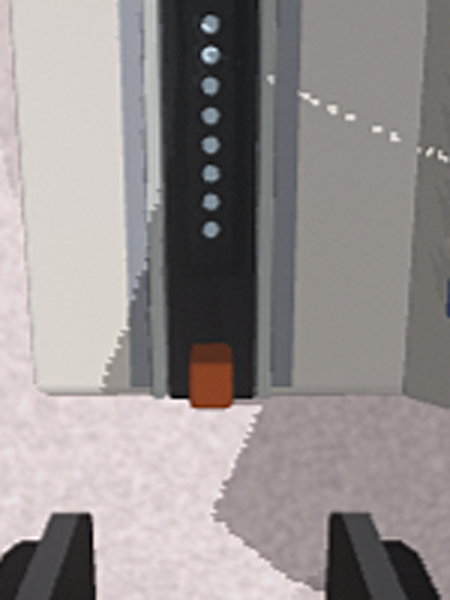

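The carriage is fully out: eight floor dots run at cols 259–260, rows 68–136 in the wrist picture, the tab below them. The nest centre is about (0.561, -0.076). Now close to the strip.

Request:
move_arm:
  plan:
    - {"travel": [-0.3, -0.6, 0], "turn": [0, 0, -0.018], "gripper": 0}
    - {"travel": [-0.35, -0.8, 0], "turn": [0, 0, -0.018], "gripper": 0}
    - {"travel": [-0.35, -0.8, -0.1], "turn": [0, 0, -0.018], "gripper": 0}
    - {"travel": [-0.35, -0.8, -0.2], "turn": [0, 0, -0.018], "gripper": 0}
    - {"travel": [-0.35, -0.8, -0.2], "turn": [0, 0, -0.018], "gripper": 0}
    - {"travel": [-0.38, -0.8, -0.2], "turn": [0, 0, -0.018], "gripper": 0}
    - {"travel": [-0.35, -0.8, -0.2], "turn": [0, 0, -0.018], "gripper": 0}
    - {"travel": [-0.35, -0.71, -0.17], "turn": [0, 0, -0.013], "gripper": 0}
    - {"travel": [0, 0, 0], "turn": [0, 0, 0], "gripper": 0}
    - {"travel": [0, 0, 0], "turn": [0, 0, 0], "gripper": 0}

```text
t: 8.45
position: [0.4226, -0.4577, 0.1666]
ee_rot: [-0.0, 0.841, 0.541, 0.0]
force: [0.8, 0.1, -0.5]
grip_width: 0.0426
grip_force: 0.0
```

Run:
```python
from h import *
s=arm.read_state(); print(s['t'],s['position'],s['ee_rot'],s['grip_width'],s['force'])
snap('wrist','w4.png'); marks('wrist',['strip_center','strip_blue_end'])
im=cv2.imread('pics/w4.png'); cv2.imwrite('pics/w4c.png',cv2.resize(im[30:180,200:320],None,fx=4,fy=4,interpolation=cv2.INTER_CUBIC))
```

```text
8.45 [ 0.42258231 -0.45770855  0.1666463 ] [-4.22554588e-04  8.41210113e-01  5.40708205e-01  6.10074285e-05] 0.042633266622073826 [ 0.79776961  0.09640671 -0.45589514]
wrist strip_center [([0.4552, -0.3858, 0.0106], 0.66)]
wrist strip_blue_end [([0.4744, -0.3483, 0.0094], 0.81)]
```

View pics/w4c.png

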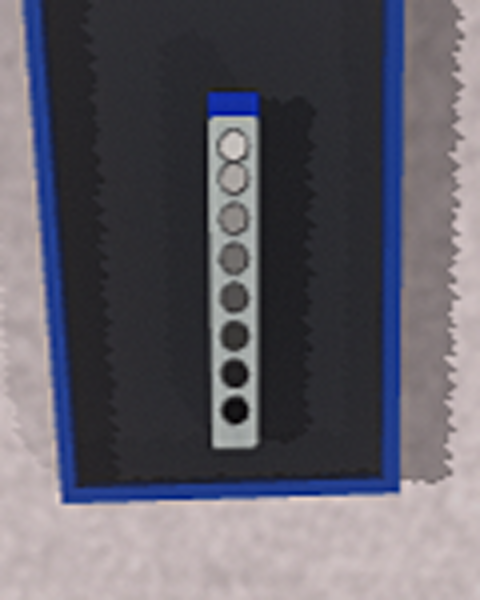

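Run:
```python
from h import *
s=arm.read_state()
f=lambda p:(np.array(p)+.5)/4-.5+[200,30]
w=pix2w(s,f([[233.5,93],[235,447],[208,105],[259,105],[211,440],[259,440],[233.5,145],[235,410]]),.0215)
print(w.round(4)); d=w[0]-w[1]; print('len',np.hypot(*d[:2]),'ang',np.degrees(np.arctan2(d[1],d[0])),'mid',(w[0]+w[1])/2, 'width',np.linalg.norm(w[2]-w[3]),np.linalg.norm(w[4]-w[5]))
q=s['ee_rot'];print('phi',np.degrees(2*np.arctan2(q[2],q[1])))
```

```text
[[ 0.4722 -0.3465  0.0215]
 [ 0.4387 -0.4208  0.0215]
 [ 0.4657 -0.3464  0.0215]
 [ 0.4766 -0.3513  0.0215]
 [ 0.4339 -0.4167  0.0215]
 [ 0.445  -0.4217  0.0215]
 [ 0.4676 -0.3566  0.0215]
 [ 0.4425 -0.4124  0.0215]]
len 0.08144894413363378 ang 65.71525471019002 mid [ 0.45545771 -0.38365361  0.0215    ] width 0.011868903008738059 0.012115270106134184
phi 65.53504557361761
```

Measured strip length 81.4 mm and width 12 mm, matching the given sizes. Grasp it about its middle, with the fingertips 8.5 mm above its underside so they clear the nest lips.

Request:
move_arm:
  grip_force: 30
  plan:
    - {"travel": [0.32, 0.7, 0], "turn": [0, 0, 0.001], "gripper": 0.35}
    - {"travel": [0.338, 0.782, -0.3], "turn": [0, 0, 0], "gripper": 0.35}
    - {"travel": [0, 0, -0.8], "turn": [0, 0, 0], "gripper": 0.35}
    - {"travel": [0, 0, -0.9], "turn": [0, 0, 0], "gripper": 0.35}
    - {"travel": [0, 0, -0.6], "turn": [0, 0, 0], "gripper": 0.35}
    - {"travel": [0, 0, -0.3], "turn": [0, 0, 0], "gripper": 0.35}
    - {"travel": [0, 0, -0.16], "turn": [0, 0, 0], "gripper": 0.35}
    - {"travel": [0, 0, 0], "turn": [0, 0, 0], "gripper": 0.35}

```text
t: 9.6
position: [0.4557, -0.384, 0.0145]
ee_rot: [0.0, 0.84, 0.542, 0.0]
force: [-0.6, -0.2, 0.3]
grip_width: 0.0278
grip_force: 0.0
```

Request:
move_arm:
  plan:
    - {"travel": [0, 0, 0], "turn": [0, 0, 0], "gripper": 1}
    - {"travel": [0, 0, 0], "turn": [0, 0, 0], "gripper": 1}
    - {"travel": [0, 0, 0], "turn": [0, 0, 0], "gripper": 1}
    - {"travel": [0, 0, 0], "turn": [0, 0, 0], "gripper": 1}

```text
t: 10.1
position: [0.4559, -0.3843, 0.0151]
ee_rot: [0.001, 0.84, 0.542, 0.0]
force: [-0.4, 0.4, 6.9]
grip_width: 0.0108
grip_force: 30.7
```

Request:
move_arm:
  plan:
    - {"travel": [0, 0, 0.3], "turn": [0, 0, 0], "gripper": 1}
    - {"travel": [0, 0, 0.8], "turn": [0, 0, 0], "gripper": 1}
    - {"travel": [0, 0, 0.9], "turn": [0, 0, 0], "gripper": 1}
    - {"travel": [0, 0, 0.7], "turn": [0, 0, 0], "gripper": 1}
    - {"travel": [0, 0, 0.2], "turn": [0, 0, 0], "gripper": 1}

```text
t: 10.72
position: [0.456, -0.3845, 0.1625]
ee_rot: [0.002, 0.84, 0.542, 0.0]
force: [-0.6, 0.1, 0.1]
grip_width: 0.0108
grip_force: 29.8
```

Run:
```python
import cv2,numpy as np
im=cv2.imread('pics/w3.png')[48:210,225:295].astype(float)
im=np.clip((im/70)**.6*255,0,255).astype(np.uint8)
cv2.imwrite('pics/w3d.png',cv2.resize(im,None,fx=3.7,fy=3.7,interpolation=cv2.INTER_CUBIC))
```

```text
(no output)
```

View pics/w3d.png

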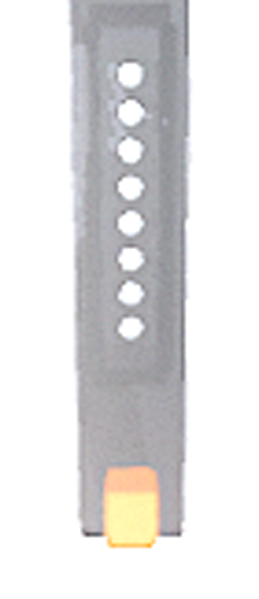

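Run:
```python
from h import *
s=dict(position=np.array([.56133739,-.15248743,.21956649]),ee_rot=np.array([-4.96e-4,.704165827,.710035344,-2.27e-4]))
f=lambda p:(np.array(p)+.5)/3.7-.5+[225,48]
print(pix2w(s,f([[130,28],[133,362],[130.5,74],[130.5,328]]),.075).round(4))
print(pix2w(s,f([[70,5],[132,385],[93,200],[172,200]]),.081).round(4))
print('plate edges/carriage',pix2w(s,f([[78,400],[184,400],[83,535],[182,535]]),.078).round(4))
print('tab',pix2w(s,f([[105,470],[158,468],[109,492],[156,492]]),.106).round(4))
import cv2
im=cv2.imread('pics/w3.png').astype(float)
g=im.mean(2); print('col profile', g[48:170,258:263].mean(1).round(0).astype(int).tolist())
print('row profile', g[131:150,240:280].mean(0).round(0).astype(int).tolist())
t=arm.read_state(); print(t['moment'])
```

```text
[[ 0.5606 -0.0335  0.075 ]
 [ 0.5622 -0.1167  0.075 ]
 [ 0.5608 -0.0441  0.075 ]
 [ 0.5614 -0.1075  0.075 ]]
[[ 0.546  -0.0294  0.081 ]
 [ 0.5619 -0.1221  0.081 ]
 [ 0.5515 -0.0747  0.081 ]
 [ 0.5717 -0.0745  0.081 ]]
plate edges/carriage [[ 0.5472 -0.1268  0.078 ]
 [ 0.5762 -0.1265  0.078 ]
 [ 0.5484 -0.1653  0.078 ]
 [ 0.5765 -0.1651  0.078 ]]
tab [[ 0.5553 -0.1397  0.106 ]
 [ 0.5686 -0.1391  0.106 ]
 [ 0.5563 -0.1454  0.106 ]
 [ 0.5682 -0.1453  0.106 ]]
col profile [36, 31, 30, 30, 30, 31, 31, 34, 37, 37, 37, 37, 38, 37, 37, 36, 28, 91, 136, 136, 155, 170, 123, 47, 33, 38, 32, 65, 193, 165, 156, 170, 129, 55, 34, 38, 36, 42, 120, 138, 137, 135, 130, 64, 35, 36, 35, 36, 111, 136, 141, 136, 123, 57, 34, 35, 32, 52, 127, 138, 139, 136, 111, 46, 33, 35, 29, 89, 133, 135, 139, 139, 68, 35, 35, 33, 46, 122, 133, 138, 138, 92, 40, 34, 34, 34, 102, 133, 138, 134, 109, 45, 33, 34, 35, 34, 34, 34, 35, 34, 32, 32, 32, 32, 35, 35, 35, 35, 36, 35, 35, 35, 35, 35, 35, 35, 34, 36, 36, 36, 35, 36]
row profile [126, 129, 129, 129, 96, 53, 38, 38, 36, 36, 35, 35, 35, 37, 37, 37, 35, 39, 53, 63, 65, 61, 48, 36, 34, 34, 34, 32, 30, 30, 31, 31, 34, 34, 24, 69, 110, 126, 126, 126]
[ 0.01646481 -0.02696728 -0.01656251]
```

The pocket floor's middle is at about (0.561, -0.0755), and the 20 mm lip gap checks out. Carry the strip over the nest.

Request:
move_arm:
  plan:
    - {"travel": [0.2, 0.5, 0], "turn": [0, 0, 0.018], "gripper": 1}
    - {"travel": [0.25, 0.75, 0], "turn": [0, 0, 0.018], "gripper": 1}
    - {"travel": [0.27, 0.85, 0], "turn": [0, 0, 0.018], "gripper": 1}
    - {"travel": [0.27, 0.85, 0], "turn": [0, 0, 0.018], "gripper": 1}
    - {"travel": [0.27, 0.85, 0], "turn": [0, 0, 0.018], "gripper": 1}
    - {"travel": [0.27, 0.85, 0], "turn": [0, 0, 0.018], "gripper": 1}
    - {"travel": [0.27, 0.75, 0], "turn": [0, 0, 0.018], "gripper": 1}
    - {"travel": [0.2, 0.5, 0], "turn": [0, 0, 0.013], "gripper": 1}
    - {"travel": [0.1, 0.28, -0.3], "turn": [0, 0, 0], "gripper": 1}
    - {"travel": [0, 0, -0.6], "turn": [0, 0, 0], "gripper": 1}
    - {"travel": [0, 0, 0], "turn": [0, 0, 0], "gripper": 1}
    - {"travel": [0, 0, 0], "turn": [0, 0, 0], "gripper": 1}

```text
t: 12.22
position: [0.5605, -0.0754, 0.1145]
ee_rot: [0.0, 0.703, 0.711, -0.0]
force: [0.2, 0.1, 0.2]
grip_width: 0.0109
grip_force: 29.8
```

Run:
```python
from h import *
s=arm.read_state(); print(s['t'],s['position'],s['ee_rot'],s['grip_width'],s['force'])
q=s['ee_rot'];print('phi',np.degrees(2*np.arctan2(q[2],q[1])))
a=snap('wrist','w5.png'); b=snap('side')
marks('wrist',['strip_center','strip_blue_end','carriage_nest'])
c=cv2.resize(a[0:250,180:340],None,fx=2.4,fy=2.4); d=cv2.resize(b[150:240,220:330],None,fx=3.6,fy=3.6)
o=np.zeros((600,800,3),np.uint8); o[:600,:384]=c[:600]; o[:d.shape[0],390:390+d.shape[1]]=d
cv2.imwrite('pics/w5c.png',o[:,:,::-1])
```

```text
12.225 [ 0.5605035  -0.07540972  0.11446575] [ 1.71089466e-05  7.03414782e-01  7.10779602e-01 -3.13188019e-05] 0.01092949755374487 [0.19564666 0.08167079 0.18287006]
phi 90.59676275031737
wrist strip_center [([0.5598, -0.0793, 0.1141], 0.87)]
wrist strip_blue_end [([0.5598, -0.0341, 0.108], 0.93)]
wrist carriage_nest [([0.5601, -0.077, 0.0823], 0.65)]
```

View pics/w5c.png

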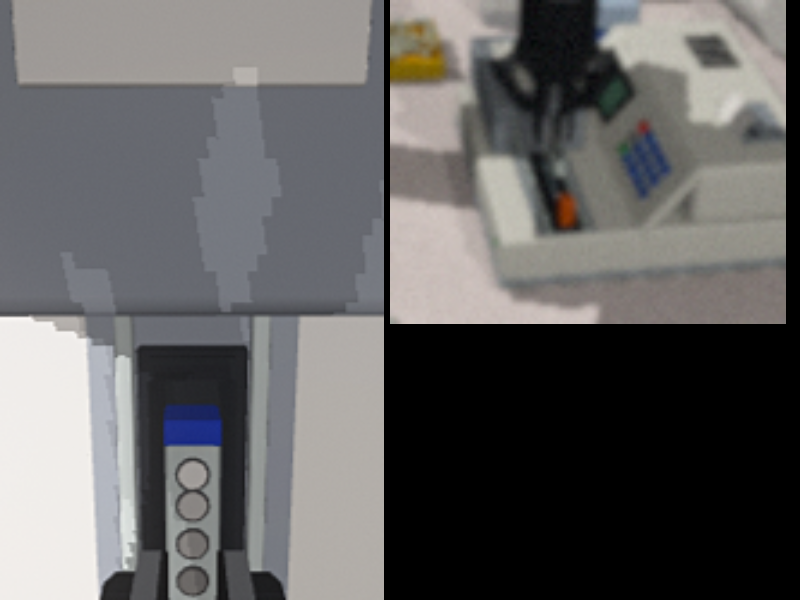

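Run:
```python
from h import *
s=dict(position=np.array([.5605035,-.07540972,.11446575]),ee_rot=np.array([0,.703414782,.7107796,0]))
f=lambda p:(np.array(p)+.5)/2.4-.5+[180,0]
print('blue bottom',pix2w(s,f([[193,407]]),.1044).round(4),'blue top',pix2w(s,f([[193,420]]),.1204).round(4))
print('width',pix2w(s,f([[165,430],[221,430]]),.1204).round(4))
print('plate end @.081,.078',pix2w(s,f([[138,347],[247,347]]),.081).round(4),pix2w(s,f([[138,347],[247,347]]),.078).round(4))
print('floor end rows 378,381',pix2w(s,f([[193,378],[193,381],[193,360]]),.075).round(4))
g=cv2.imread('pics/w5.png').astype(float).mean(2)
print(g[140:176,256:264].mean(1).round(0).astype(int).tolist())
```

```text
blue bottom [[ 0.5606 -0.0352  0.1044]] blue top [[ 0.5606 -0.0344  0.1204]]
width [[ 0.5548 -0.0366  0.1204]
 [ 0.5664 -0.0365  0.1204]]
plate end @.081,.078 [[ 0.5463 -0.0246  0.081 ]
 [ 0.5745 -0.0243  0.081 ]] [[ 0.5461 -0.025   0.078 ]
 [ 0.5747 -0.0247  0.078 ]]
floor end rows 378,381 [[ 0.5607 -0.0336  0.075 ]
 [ 0.5607 -0.0344  0.075 ]
 [ 0.5606 -0.0287  0.075 ]]
[109, 111, 115, 94, 37, 32, 36, 37, 32, 36, 36, 37, 35, 35, 35, 33, 35, 34, 38, 40, 39, 39, 40, 40, 40, 40, 40, 39, 44, 53, 53, 53, 53, 52, 51, 67]
```

Blue end towards the hood, aligned in x (cols 165–221 within carriage 138–247) and y (about 1.5 mm gap to the pocket end). Lower it gently.

Request:
move_arm:
  plan:
    - {"travel": [0.008, 0, -0.2], "turn": [0, 0, 0], "gripper": 1}
    - {"travel": [0, 0, -0.2], "turn": [0, 0, 0], "gripper": 1}
    - {"travel": [0, 0, -0.08], "turn": [0, 0, 0], "gripper": 1}
    - {"travel": [0, 0, -0.04], "turn": [0, 0, 0], "gripper": 1}
    - {"travel": [0, 0, 0], "turn": [0, 0, 0], "gripper": 1}

```text
t: 13.1
position: [0.5609, -0.0749, 0.088]
ee_rot: [-0.0, 0.703, 0.711, -0.0]
force: [0.5, -0.2, -1.2]
grip_width: 0.0108
grip_force: 29.8
```

Request:
move_arm:
  plan:
    - {"travel": [0, 0, -0.03], "turn": [0, 0, 0], "gripper": 1}
    - {"travel": [0, 0, 0], "turn": [0, 0, 0], "gripper": 1}

```text
t: 13.35
position: [0.5609, -0.0749, 0.0866]
ee_rot: [0.0, 0.703, 0.711, 0.0]
force: [1.1, -0.3, -0.9]
grip_width: 0.0108
grip_force: 29.8
```

Request:
move_arm:
  plan:
    - {"travel": [0, 0, -0.02], "turn": [0, 0, 0], "gripper": 1}
    - {"travel": [0, 0, 0], "turn": [0, 0, 0], "gripper": 1}

```text
t: 13.6
position: [0.561, -0.0749, 0.0861]
ee_rot: [0.0, 0.703, 0.711, 0.0]
force: [-2.2, 0.9, 7.0]
grip_width: 0.0108
grip_force: 30.6
```

Request:
move_arm:
  plan:
    - {"travel": [0, 0, -0.01], "turn": [0, 0, 0], "gripper": 1}
    - {"travel": [0, 0, 0], "turn": [0, 0, 0], "gripper": 1}

```text
t: 13.85
position: [0.561, -0.0749, 0.086]
ee_rot: [0.0, 0.703, 0.711, 0.0]
force: [-5.0, 1.2, 12.8]
grip_width: 0.0106
grip_force: 31.3
```

Request:
move_arm:
  plan:
    - {"travel": [0, 0, 0], "turn": [0, 0, 0], "gripper": 0.6}
    - {"travel": [0, 0, 0], "turn": [0, 0, 0], "gripper": 0.4}
    - {"travel": [0, 0, 0], "turn": [0, 0, 0], "gripper": 0.4}
    - {"travel": [0, 0, 0.1], "turn": [0, 0, 0], "gripper": 0.4}
    - {"travel": [0, 0, 0.5], "turn": [0, 0, 0], "gripper": 0.4}
    - {"travel": [0, -0.5, 0.8], "turn": [0, 0, 0], "gripper": 0.4}
    - {"travel": [0, -0.9, 0.8], "turn": [0, 0, 0], "gripper": 0.4}
    - {"travel": [0, -0.2, 0.5], "turn": [0, 0, 0], "gripper": 0.4}
    - {"travel": [0, 0, 0], "turn": [0, 0, 0], "gripper": 0.4}
    - {"travel": [0, 0, 0], "turn": [0, 0, 0], "gripper": 0.4}

```text
t: 15.1
position: [0.5606, -0.1544, 0.2193]
ee_rot: [-0.001, 0.703, 0.711, -0.0]
force: [-0.4, -0.6, -0.1]
grip_width: 0.0257
grip_force: 0.0
```

Run:
```python
from h import *
s=arm.read_state(); print(s['t'],s['position'],s['ee_rot'],s['grip_width'],s['force'])
a=snap('wrist','w6.png')
marks('wrist',['strip_center','strip_blue_end','carriage_nest','carriage_tab'])
cv2.imwrite('pics/w6c.png',cv2.resize(a[40:240,190:340],None,fx=3,fy=3,interpolation=cv2.INTER_CUBIC)[:,:,::-1])
```

```text
15.1 [ 0.56060087 -0.15444647  0.21926039] [-5.23493828e-04  7.02944634e-01  7.11244361e-01 -1.62226713e-04] 0.025715986027925672 [-0.44879697 -0.57768669 -0.1293516 ]
wrist strip_center [([0.5635, -0.079, 0.0869], 0.7)]
wrist strip_blue_end [([0.5605, -0.0359, 0.0791], 0.91)]
wrist carriage_nest [([0.5616, -0.077, 0.0795], 0.59)]
wrist carriage_tab [([0.5629, -0.1521, 0.0864], 0.71)]
```

View pics/w6c.png

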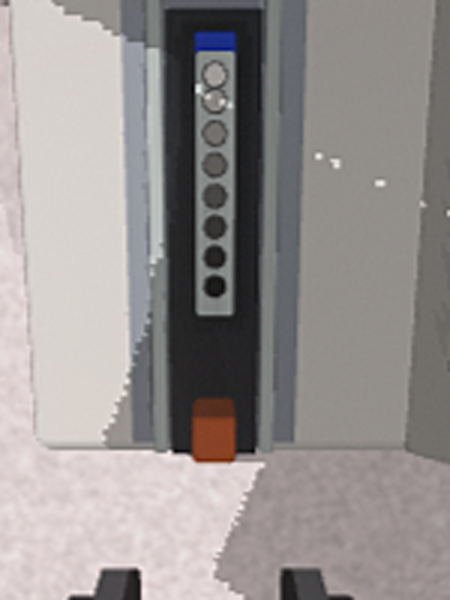

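Run:
```python
from h import *
s=arm.read_state()
f=lambda p:(np.array(p)+.5)/3-.5+[190,40]
w=pix2w(s,f([[215.5,32],[215.5,316],[195,60],[236,60],[196,300],[235,300]]),.091); print(w.round(4))
print(np.linalg.norm(w[0]-w[1]),np.linalg.norm(w[2]-w[3]),np.linalg.norm(w[4]-w[5]))
```

```text
[[ 0.5611 -0.0343  0.091 ]
 [ 0.5622 -0.1163  0.091 ]
 [ 0.5552 -0.0418  0.091 ]
 [ 0.5672 -0.0416  0.091 ]
 [ 0.556  -0.1113  0.091 ]
 [ 0.5683 -0.1112  0.091 ]]
0.08200732006703187 0.01200179599366852 0.012338292668153793
```

Seen at z = 0.091, the strip's top measures 82.0 x 12.0 mm and is centred at (0.5617, -0.0753), so it is seated flat. Next, push the tab with closed fingers.

Request:
move_arm:
  plan:
    - {"travel": [0.03, -0.58, 0], "turn": [0, 0, 0], "gripper": 1}
    - {"travel": [0, 0, -0.4], "turn": [0, 0, 0], "gripper": 1}
    - {"travel": [0, 0, -0.8], "turn": [0, 0, 0], "gripper": 1}
    - {"travel": [0, 0, -0.8], "turn": [0, 0, 0], "gripper": 1}
    - {"travel": [0, 0, -0.5], "turn": [0, 0, 0], "gripper": 1}
    - {"travel": [0, 0, -0.17], "turn": [0, 0, 0], "gripper": 1}
    - {"travel": [0, 0, 0], "turn": [0, 0, 0], "gripper": 1}

```text
t: 16.23
position: [0.5624, -0.1838, 0.0867]
ee_rot: [-0.0, 0.703, 0.711, -0.0]
force: [-0.3, 0.2, 0.6]
grip_width: 0.0004
grip_force: 0.0
```

Request:
move_arm:
  plan:
    - {"travel": [0, 0.1, 0], "turn": [0, 0, 0], "gripper": 1}
    - {"travel": [0, 0.1, 0], "turn": [0, 0, 0], "gripper": 1}
    - {"travel": [0, 0.1, 0], "turn": [0, 0, 0], "gripper": 1}
    - {"travel": [0, 0.12, 0], "turn": [0, 0, 0], "gripper": 1}
    - {"travel": [0, 0.12, 0], "turn": [0, 0, 0], "gripper": 1}
    - {"travel": [0, 0.12, 0], "turn": [0, 0, 0], "gripper": 1}

```text
t: 16.98
position: [0.5624, -0.1505, 0.0866]
ee_rot: [-0.0, 0.703, 0.711, -0.0]
force: [-0.0, -1.1, 1.9]
grip_width: 0.0002
grip_force: 1.1
```

Request:
move_arm:
  plan:
    - {"travel": [0, 0.12, 0], "turn": [0, 0, 0], "gripper": 1}
    - {"travel": [-0.01, 0.12, 0], "turn": [0, 0, 0], "gripper": 1}
    - {"travel": [0, 0.12, 0], "turn": [0, 0, 0], "gripper": 1}
    - {"travel": [-0.01, 0.12, 0], "turn": [0, 0, 0], "gripper": 1}
    - {"travel": [0, 0.12, 0], "turn": [0, 0, 0], "gripper": 1}
    - {"travel": [0, 0.12, 0], "turn": [0, 0, 0], "gripper": 1}
    - {"travel": [0, 0.12, 0], "turn": [0, 0, 0], "gripper": 1}
    - {"travel": [0, 0.12, 0], "turn": [0, 0, 0], "gripper": 1}

```text
t: 17.98
position: [0.5612, -0.1025, 0.0865]
ee_rot: [-0.0, 0.703, 0.711, -0.0]
force: [-1.4, -2.2, 0.5]
grip_width: -0.0002
grip_force: 1.1
```

Request:
move_arm:
  plan:
    - {"travel": [0, 0.04, 0], "turn": [0, 0, 0], "gripper": 1}
    - {"travel": [0, 0.04, 0], "turn": [0, 0, 0], "gripper": 1}
    - {"travel": [0, 0.04, 0], "turn": [0, 0, 0], "gripper": 1}

```text
t: 18.35
position: [0.5613, -0.0969, 0.0865]
ee_rot: [-0.0, 0.703, 0.711, -0.0]
force: [-1.5, -1.7, 0.2]
grip_width: -0.0001
grip_force: 0.8
```

Request:
move_arm:
  plan:
    - {"travel": [0, 0.04, 0], "turn": [0, 0, 0], "gripper": 1}
    - {"travel": [0, 0.04, 0], "turn": [0, 0, 0], "gripper": 1}
    - {"travel": [0, 0.04, 0], "turn": [0, 0, 0], "gripper": 1}

```text
t: 18.73
position: [0.5613, -0.0908, 0.0865]
ee_rot: [-0.0, 0.703, 0.711, -0.0]
force: [-1.5, -1.2, -0.4]
grip_width: 0.0002
grip_force: 0.8
```

Request:
move_arm:
  plan:
    - {"travel": [0, 0.04, 0], "turn": [0, 0, 0], "gripper": 1}
    - {"travel": [0, 0.04, 0], "turn": [0, 0, 0], "gripper": 1}
    - {"travel": [0, 0.04, 0], "turn": [0, 0, 0], "gripper": 1}

```text
t: 19.1
position: [0.5614, -0.0859, 0.0866]
ee_rot: [0.001, 0.703, 0.711, -0.001]
force: [-2.1, -13.1, -1.2]
grip_width: -0.0001
grip_force: 6.5
```

Request:
move_arm:
  plan:
    - {"travel": [0, 0.04, 0], "turn": [0, 0, 0], "gripper": 1}
    - {"travel": [0, 0.04, 0], "turn": [0, 0, 0], "gripper": 1}

```text
t: 19.35
position: [0.5613, -0.0817, 0.0866]
ee_rot: [0.0, 0.703, 0.711, -0.001]
force: [-2.7, -9.7, -0.6]
grip_width: -0.0003
grip_force: 4.3
```

Request:
move_arm:
  plan:
    - {"travel": [0, 0.04, 0], "turn": [0, 0, 0], "gripper": 1}
    - {"travel": [0, 0.04, 0], "turn": [0, 0, 0], "gripper": 1}

```text
t: 19.6
position: [0.5612, -0.0772, 0.0865]
ee_rot: [0.0, 0.703, 0.711, -0.0]
force: [-1.8, -4.5, -0.4]
grip_width: -0.0
grip_force: 2.1
```

Request:
move_arm:
  plan:
    - {"travel": [0, 0.03, 0], "turn": [0, 0, 0], "gripper": 1}
    - {"travel": [0, 0.03, 0], "turn": [0, 0, 0], "gripper": 1}

```text
t: 19.85
position: [0.5614, -0.0737, 0.0865]
ee_rot: [-0.0, 0.703, 0.711, 0.0]
force: [-0.9, -0.9, -0.7]
grip_width: 0.0003
grip_force: 0.7
```

Request:
move_arm:
  plan:
    - {"travel": [0, 0.03, 0], "turn": [0, 0, 0], "gripper": 1}
    - {"travel": [0, 0.03, 0], "turn": [0, 0, 0], "gripper": 1}

```text
t: 20.1
position: [0.5615, -0.0726, 0.0867]
ee_rot: [0.001, 0.703, 0.711, -0.001]
force: [-2.7, -24.8, -1.3]
grip_width: -0.0002
grip_force: 12.6
```

Snapped, and the home stop felt at y = -0.0726. Retreat and check.

Request:
move_arm:
  plan:
    - {"travel": [0, -0.1, 0], "turn": [0, 0, 0], "gripper": 1}
    - {"travel": [0, -0.6, 0], "turn": [0, 0, 0], "gripper": 1}
    - {"travel": [0, -0.6, 0.5], "turn": [0, 0, 0], "gripper": 1}
    - {"travel": [0, -0.3, 0.9], "turn": [0, 0, 0], "gripper": 1}
    - {"travel": [0, 0, 0.9], "turn": [0, 0, 0], "gripper": 1}
    - {"travel": [0, 0, 0.3], "turn": [0, 0, 0], "gripper": 1}
    - {"travel": [0, 0, 0], "turn": [0, 0, 0], "gripper": 1}
    - {"travel": [0, 0, 0], "turn": [0, 0, 0], "gripper": 1}

```text
t: 21.1
position: [0.561, -0.1505, 0.2149]
ee_rot: [-0.001, 0.703, 0.711, -0.0]
force: [0.7, 0.4, -0.7]
grip_width: 0.0003
grip_force: 0.0
```

Run:
```python
from h import *
s=arm.read_state(); print(s['t'],s['position'],s['force'])
a=snap('wrist','w7.png')
marks('wrist',['carriage_tab','hood_mouth','strip_center'])
cv2.imwrite('pics/w7c.png',cv2.resize(a[0:240,160:380],None,fx=2.4,fy=2.4,interpolation=cv2.INTER_CUBIC)[:,:,::-1])
```

```text
21.1 [ 0.56097323 -0.15051183  0.21485765] [ 0.71141052  0.41003163 -0.74841654]
wrist carriage_tab [([0.5627, -0.0542, 0.0877], 0.83), ([0.5626, -0.0015, -0.0031], 0.66)]
wrist hood_mouth [([0.5612, -0.011, 0.066], 0.56)]
wrist strip_center []
```

View pics/w7c.png

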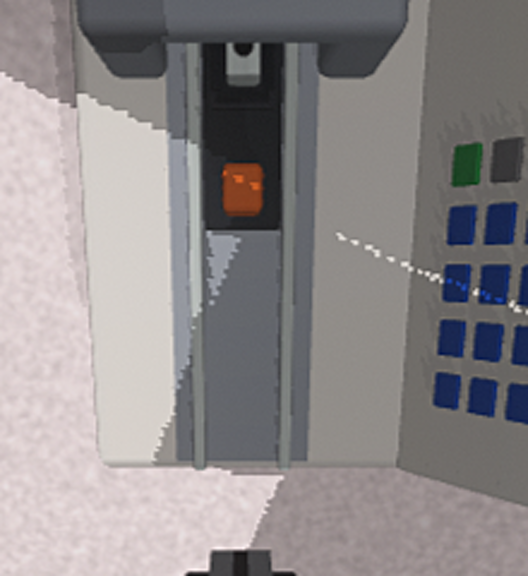

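The tab is at y = -0.054, about 0.1 m in from the fully-out position. The strip's dark end is still in the nest under the hood, at about (243,60).

```bash
python3 -c "
from rig import hand_in
print(hand_in())"
```

```text
the job is handed in; nothing more can be done
None
```

The job is handed in at about 21 s of robot time: the check strip was seated flat in the nest with its blue end towards the hood, and the carriage was pushed in past its detent to the home stop, where it stayed when the arm backed off.

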